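# Stack a bare interface board clear of a metal drive on spacer sticks

### The job

Get the drive ready for a data rescue with its interface board stacked above it, the board's underside clear of the drive's metal case. Leave the drive lying where it is and lay the two yellow spacer sticks flat across its width, one near each end; then rest the small green board in the black frame, chip upwards, on both sticks, centred and square over the drive with long side along long side; last, set the finned heat sink flat and centred on the board's silver chip, its long side along the board's. Leave the other things on the bench where they lie.

Things in the scene. Friction and masses are not known exactly. Their poses are not given: they have to be found in the camera images.
- drive_top (a point): silver 2.5-inch hard drive in a sheet carrier, loose on the bench, 74 mm (its x) x 110 mm (its y) x 12 mm high, 0.25 kg nominal. The point is the centre of its flat top face, 12 mm above the bench; z up. Its metal top is flat over y = -55 to +55 mm. The sticks belong across it (along its x), centred about 35 mm either side of this point along y; either stick at either end, either way round. It may start on the left or on the right of the bench.
- drive: the same hard drive; the origin is the centre of its underside, same axes as drive_top
- stick_a_mid (a point): yellow plastic spacer stick with a dark dot near each end on top, 80 mm (its x) x 12 mm (its y) x 14 mm high, 25 g nominal, lying flat on the bench. The point is its centre, 7 mm above its underside.
- stick_b_mid (a point): the second, identical yellow spacer stick; the point is its centre, 7 mm above its underside
- stick_a: the first spacer stick; origin at the centre of its underside, x along its length
- stick_b: the second spacer stick; origin at the centre of its underside, x along its length
- board_mid (a point): small green circuit board in a stiff black frame (not the big bare main board at the back), 60 mm (its x) x 110 mm (its y) x 8 mm thick, flat underside, 0.12 kg nominal, lying on the bench chip upwards. The point is the centre of the 8 mm thick frame, 4 mm above its underside; z up. The two 110 mm edges are straight and free to be gripped across the 60 mm width. On the sticks its underside is 14 mm above the drive's top and this point 18 mm above it. Either way round is fine.
- chip_top (a point): centre of the flat top of the board's square silver chip, 40 x 40 mm, in the middle of the board, 13 mm above the board's underside (5 mm above the board's face, which is otherwise almost flat); same axes as board_mid
- board: the circuit board; origin at the centre of its underside, same axes as board_mid
- sink_mid (a point): aluminium finned heat sink, 52 mm (its x) x 69 mm (its y) x 28 mm high, flat solid base 6 mm thick, 14 thin upright fins that run along its x, 0.11 kg nominal, standing on its base. Grip it across the 52 mm, on the fin ends. The point is its centre, 14 mm above its underside. Either way round is fine.
- heat_sink: the heat sink; origin at the centre of its underside, same axes as sink_mid
- pad_pack: bystander: flat light-blue pack, 45 x 62 x 9 mm, loose on the bench, to be left alone; origin under its centre
- eraser: bystander: blue-and-white eraser, 19 x 42 x 13 mm, loose on the bench, to be left alone; origin under its centre
Not all that is in view belongs to the job. Of the things that look like the board, the largest one is meant.

How it is judged:
On the way, in this order (a step that is already met when the one before it is completed fails the run):
1. both spacer sticks lie released, flat across the drive, one near each end (z of stick_a_mid in the frame of drive_top between 0.003 and 0.011 m and x of stick_a_mid in the frame of drive_top between -0.02 and 0.02 m and angle between the x axis of each of stick_a_mid, stick_b_mid and the x axis of drive_top, either way round below 0.2 rad and z of stick_b_mid in the frame of drive_top between 0.003 and 0.011 m and x of stick_b_mid in the frame of drive_top between -0.02 and 0.02 m and ((y of stick_a_mid in the frame of drive_top between 0.02 and 0.052 m and y of stick_b_mid in the frame of drive_top between -0.052 and -0.02 m) or (y of stick_b_mid in the frame of drive_top between 0.02 and 0.052 m and y of stick_a_mid in the frame of drive_top between -0.052 and -0.02 m)) and contact force between the fingers and stick_a below 0.05 N and contact force between the fingers and stick_b below 0.05 N), for 0.2 s.
2. the board rests on both sticks, released, clear of and square over the drive (z of stick_a_mid in the frame of drive_top between 0.003 and 0.011 m and x of stick_a_mid in the frame of drive_top between -0.02 and 0.02 m and angle between the x axis of each of stick_a_mid, stick_b_mid and the x axis of drive_top, either way round below 0.2 rad and z of stick_b_mid in the frame of drive_top between 0.003 and 0.011 m and x of stick_b_mid in the frame of drive_top between -0.02 and 0.02 m and ((y of stick_a_mid in the frame of drive_top between 0.02 and 0.052 m and y of stick_b_mid in the frame of drive_top between -0.052 and -0.02 m) or (y of stick_b_mid in the frame of drive_top between 0.02 and 0.052 m and y of stick_a_mid in the frame of drive_top between -0.052 and -0.02 m)) and z of board_mid in the frame of drive_top between 0.015 and 0.021 m and x of board_mid in the frame of drive_top between -0.013 and 0.013 m and y of board_mid in the frame of drive_top between -0.015 and 0.015 m and angle between the y axis of board_mid and the y axis of drive_top, either way round below 0.15 rad and angle between board_mid's own z axis and vertical below 0.06 rad and contact force between board and drive below 0.05 N and contact force between board and stick_a above 0.1 N and contact force between board and stick_b above 0.1 N and contact force between the fingers and board below 0.05 N), for 0.2 s.
At the end, for the whole second after the job is handed in: Sticks flat across the drive (0.2 rad, 20 mm), 20-52 mm either side of its middle; board level on both, off the drive, centred (13 mm across, 15 along; 0.15 rad); heat sink level on the chip, centred (11 mm across, 13 along; 0.2 rad); drive within 30 mm of its start; all at rest (z of stick_a_mid in the frame of drive_top between 0.003 and 0.011 m and x of stick_a_mid in the frame of drive_top between -0.02 and 0.02 m and angle between the x axis of each of stick_a_mid, stick_b_mid and the x axis of drive_top, either way round below 0.2 rad and z of stick_b_mid in the frame of drive_top between 0.003 and 0.011 m and x of stick_b_mid in the frame of drive_top between -0.02 and 0.02 m and ((y of stick_a_mid in the frame of drive_top between 0.02 and 0.052 m and y of stick_b_mid in the frame of drive_top between -0.052 and -0.02 m) or (y of stick_b_mid in the frame of drive_top between 0.02 and 0.052 m and y of stick_a_mid in the frame of drive_top between -0.052 and -0.02 m)) and z of board_mid in the frame of drive_top between 0.015 and 0.021 m and x of board_mid in the frame of drive_top between -0.013 and 0.013 m and y of board_mid in the frame of drive_top between -0.015 and 0.015 m and angle between the y axis of board_mid and the y axis of drive_top, either way round below 0.15 rad and angle between board_mid's own z axis and vertical below 0.06 rad and contact force between board and drive below 0.05 N and contact force between board and stick_a above 0.1 N and contact force between board and stick_b above 0.1 N and z of sink_mid in the frame of chip_top between 0.011 and 0.017 m and x of sink_mid in the frame of chip_top between -0.011 and 0.011 m and y of sink_mid in the frame of chip_top between -0.013 and 0.013 m and angle between the y axis of sink_mid and the y axis of chip_top, either way round below 0.2 rad and angle between sink_mid's own z axis and vertical below 0.08 rad and linear speed of each of drive, stick_a, stick_b, board, heat_sink below 0.02 m/s and distance of drive from where it was at the start of the episode below 0.03 m); the robot touches nothing.
It fails at once if the pad pack is shifted by more than 25 mm (distance of pad_pack from where it was at the start of the episode above 0.025 m).
It fails at once if the eraser is shifted by more than 25 mm (distance of eraser from where it was at the start of the episode above 0.025 m).
It also fails if it takes over 72 s, if anything falls off the work surface, if the arm or the gripper's body presses on something with over 40 N, if the wrist force passes 120 N, or if a joint passes its speed limit or range.

### The arm

A 7-joint arm with a two-finger parallel gripper is mounted at the origin on a cart in front of the work surface, level with it; the furniture and walls round the work are solid. World frame = base frame: x ahead of the robot, y to its left, z up, the work surface at z = 0. Lengths are in m, angles in rad, forces in N, time in s.
With the tool pointing down it reaches from about 0.425 to 0.875 m from the base axis. Payload 4.7 kg.
Tool frame: the origin (TCP) lies at the very end of the fingers, on their centre line; the grasp point (between the pads) lies 19 mm behind it; z points along the fingers, y is the line along which they close (so a half turn about z gives the same grasp; the last joint's range is limited). The gripper opens to 87 mm and grips with 3 to 60 N. Pads are 19 mm wide; open, the fingers measure 117 mm over their backs; the gripper's body (75 mm by 190 mm) begins 51 mm behind the grasp point.
Start: joints at [-1.299, 0.321, -0.07, 1.45, 0.023, 1.371, -0.057], TCP at [0.166, 0.629, 0.223] pointing down, gripper open.
Joint ranges: [-2.86, 2.86], [-0.3, 2.09], [-1.38, 1.24], [0.06, 2.45], [-1.56, 4.7], [0.09, 2.05], [-2.69, 2.69]. Speed limits (rad/s): [2.57, 2.57, 3.14, 3.14, 3.14, 3.14, 3.14].

### API

Orientations are given as a rotation vector (axis times angle).
In Python, from bench import ctrl gives the robot as it stands.
- The arm moves only by the shell command python3 -m jog 'ROWS' [FORCE]. ROWS is JSON, a list that holds one entry, the list of rows, each a list of 7 numbers: the shift along the tool's x, y, z in mm, then the turn, a rotation vector about the tool's x, y, z in degrees, then the finger opening in mm, from 0 to 87. A call has 1 to 10 rows; each row is the pose to reach, as a shift and turn from the pose commanded when the call began, along the tool's axes at that moment; what a row does not reach only later rows make up. A row lasts 1/10 s, in which the tool goes at most 50 mm and 8.59 degrees, less where a joint would pass 70% of its speed; a pose out of reach is approached as far as the arm can. A call with a gripper value outside its range is refused whole. The fingers move at their own pace and stop on an object; FORCE is the grip in N (left out, the last holds). Time passes only in rows, so rows that repeat a pose let the fingers close. It gives the time, the measured TCP pose, the force, the opening and the grip force at its end, in the units of the state.
- ctrl.get_state(): the state, without advancing time (a new reading comes with each control period).
- ctrl.get_image(name): name is "side" or "top"; returns a dict with "image" (400x640x3 uint8, red, green, blue), "depth" (400x640 float32, m along the optical axis (not along the pixel's ray), 0 where there is no reading), "fov_y" (degrees; the focal length in pixels is half the picture's height over the tangent of half this angle, whatever the lens; pixels are square), "cx", "cy" (the principal point, pixels), "rvec" (rotation vector, rad) and "tvec" (3), from world to camera coordinates, as OpenCV has them. Camera axes: x right, y down, z forward; pixel columns grow to the right and rows downward; lengths in m; the calibration is good to about 2 mm. A picture is of the moment at which its call begins.
- ctrl.close_job(): hands the job in; it is judged then, once.
The state is a dict: "time": time; "joint_positions": joint angles; "qd": joint speeds; "joint_torque": joint torques, N m; "position": TCP position; "tool_rot": TCP orientation; "ft_force": force on the tool from outside, world axes, zero at the start; "torque": the same for the moment, N m; "grip_width": opening from 0.0 (shut) to 1.0 (fully open); "grip_force": force on a finger pad.
Only numpy, scipy, OpenCV 4.12 (cv2) and the standard library are available. Lean on these libraries where they do the work, as an engineer would, in place of code of your own. Each camera call takes 0.05 s, during which the arm holds its last target. There are 200 camera calls.

## Working session

There is one attempt and no reset: what is moved stays moved. The work goes in short steps, Python scripts to look and compute and a shell command to move; the robot and the scene stay as the last step left them, time stands still between calls to the robot, and variables do not carry over. Pictures are saved under pics/ and viewed, at most 10 in all, crops included, and the job is handed in when it is done.

```bash
ls; mkdir -p pics
cat > h.py <<'E'
import numpy as np, cv2
from bench import ctrl
from scipy.spatial.transform import Rotation as R
def cam(n):
    d=ctrl.get_image(n); h=d["image"].shape[0]
    f=h/2/np.tan(np.radians(d["fov_y"])/2)
    d["K"]=np.array([[f,0,d["cx"]],[0,f,d["cy"]],[0,0,1]])
    d["R"]=R.from_rotvec(np.ravel(d["rvec"])).as_matrix(); d["t"]=np.ravel(d["tvec"]); return d
def ray(d,uv,z):
    uv=np.atleast_2d(uv).astype(float)
    r=np.c_[uv,np.ones(len(uv))]@np.linalg.inv(d["K"]).T@d["R"]; c=-d["R"].T@d["t"]
    return c+r*((z-c[2])/r[:,2])[:,None]
def cloud(d):
    v,u=np.mgrid[:d["depth"].shape[0],:d["depth"].shape[1]]
    p=np.stack([u,v,np.ones_like(u)],-1)@np.linalg.inv(d["K"]).T*d["depth"][...,None]
    return (p-d["t"])@d["R"]
def save(n,im): cv2.imwrite("pics/"+n,im[...,::-1])
E
python3 - <<'E'
from h import *
for n in("top","side"):
    d=cam(n); save(n+"0.png",d["image"]); print(n,d["fov_y"],d["cx"],d["cy"],-d["R"].T@d["t"],d["R"][2], (d["depth"]>0).mean())
    np.save(n+"0.npy",{k:d[k] for k in d},allow_pickle=True)
print(ctrl.get_state())
E
```

```text
pics
top 53.52560392942547 323.85548613958514 199.78322218151237 [ 0.39706695 -0.10613039  1.09562773] [ 0.12809088  0.0044505  -0.99175245] 0.9960234375
side 47.85153152793905 317.45120024729556 196.55465993105676 [0.37026991 0.81994198 0.82610704] [ 0.11926272 -0.76878115 -0.62829288] 0.99613671875
{'time': 0.1, 'joint_positions': array([-1.2989012 ,  0.3217161 , -0.0700833 ,  1.45154959,  0.02263006,
        1.37081943, -0.05687592]), 'qd': array([-0.00072624, -0.00097506, -0.00096953, -0.00340077,  0.000383  ,
       -0.00058808, -0.00051921]), 'joint_torque': array([ 1.94639892e-04, -4.92567658e+01, -4.05729879e-01, -3.13400817e+01,
       -6.41793455e-02,  3.94086423e-02,  6.05990590e-05]), 'position': array([0.16564808, 0.62802109, 0.22159389]), 'tool_rot': array([-4.03722854e-01, -3.11544657e+00,  2.67551437e-03]), 'ft_force': array([-0.73196086,  0.16716373, -0.30387196]), 'torque': array([0.00722021, 0.00733955, 0.00102007]), 'grip_force': 0.0, 'grip_width': 1.0017143433524685}
```

View pics/top0.png

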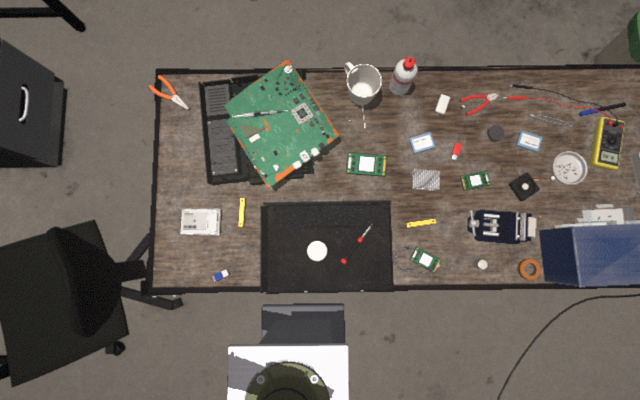

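View pics/side0.png

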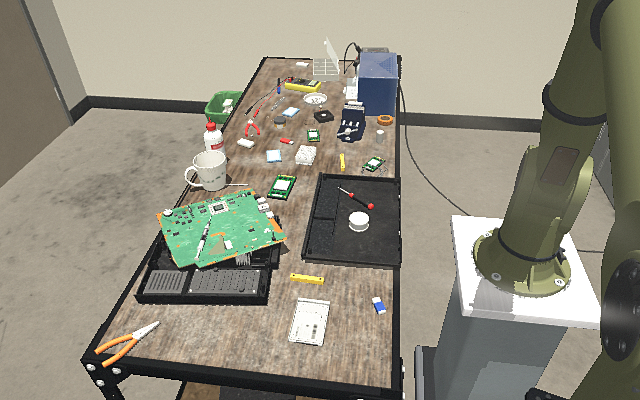

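The top view shows the drive at (201,222), sticks at (241,212) and (421,223), the board at (366,164) and the heat sink at (426,180). The eraser is at (220,275) and the pad pack is probably at (422,142). The side view agrees: drive (310,321), sticks (307,279) and (342,161), board (283,187), sink (306,155).

```bash
cat >> h.py <<'E'
def rect(d,win,mask,z,name=""):
    """largest blob of mask in window (u0,v0,u1,v1): contour cast onto plane z, min-area rect"""
    u0,v0,u1,v1=win; m=np.zeros(mask.shape,np.uint8); m[v0:v1,u0:u1]=mask[v0:v1,u0:u1]
    m=cv2.morphologyEx(m,cv2.MORPH_CLOSE,np.ones((3,3)))
    S=4; m=(cv2.GaussianBlur(cv2.resize(m*255,None,fx=S,fy=S,interpolation=cv2.INTER_LINEAR),(5,5),0)>127).astype(np.uint8)
    c=max(cv2.findContours(m,0,2)[0],key=cv2.contourArea)[:,0]
    uv=(c+.5)/S-.5
    p=ray(d,uv,z)[:,:2]*1000
    (cx,cy),(w,h),a=cv2.minAreaRect(p.astype(np.float32))
    if w<h: w,h,a=h,w,a+90
    print(name,"c=(%.1f,%.1f) long=%.1f short=%.1f ang_long=%.1f"%(cx,cy,w,h,(a+90)%180-90))
    return cx,cy,a
E
cat > m.py <<'E'
from h import *
W={"top":dict(drive=(172,200,228,242),sa=(234,192,250,232),sb=(402,214,440,232),board=(340,148,392,180),sink=(408,165,446,196)),
"side":dict(drive=(280,292,338,352),sa=(284,268,332,290),sb=(334,148,350,176),board=(262,170,302,204),sink=(290,142,320,168))}
for n in("top","side"):
    d=np.load(n+"0.npy",allow_pickle=True).item(); im=d["image"].astype(int); P=cloud(d); hsv=cv2.cvtColor(d["image"],cv2.COLOR_RGB2HSV)
    yel=(hsv[...,0]>18)&(hsv[...,0]<35)&(hsv[...,1]>130)&(hsv[...,2]>110)
    hi=lambda t:(P[...,2]>t)
    for k,w in W[n].items():
        m={"drive":hi(.006)&(hsv[...,1]<50)&(hsv[...,2]>100),"sa":yel,"sb":yel,"board":hi(.004),"sink":hi(.010)}[k]
        z={"drive":.012,"sa":.014,"sb":.014,"board":.008,"sink":.028}[k]
        rect(d,w,m.astype(np.uint8),z,n+" "+k)
        s=P[w[1]:w[3],w[0]:w[2]][m[w[1]:w[3],w[0]:w[2]]]; print("   z pct",np.percentile(s[:,2]*1000,[5,50,95]).round(1),"mean xy",(s[:,:2].mean(0)*1000).round(1))
    c=d["image"]; u0,v0=(160,120) if n=="top" else (200,120)
    save(n+"z.png",cv2.resize(c[v0:v0+180,u0:u0+300] if n=="top" else c[v0:v0+240,u0:u0+220],None,fx=2.5,fy=2.5,interpolation=cv2.INTER_CUBIC))
E
python3 m.py
```

```text
top drive c=(481.9,239.4) long=108.1 short=73.4 ang_long=89.4
   z pct [ 6.7  9.9 13.3] mean xy [481.  235.9]
top sa c=(503.7,125.2) long=76.2 short=15.9 ang_long=-3.1
   z pct [ 0.8 10.8 15.8] mean xy [500.8 119.6]
top sb c=(471.3,-364.3) long=83.7 short=15.9 ang_long=-81.8
   z pct [-0.9 13.9 17.2] mean xy [ 471.3 -364.1]
top board c=(638.9,-216.4) long=125.4 short=68.3 ang_long=81.4
   z pct [ 5.2  9.3 15. ] mean xy [ 636.7 -218.3]
top sink c=(589.0,-378.7) long=75.5 short=59.6 ang_long=86.4
   z pct [12.2 22.7 30.4] mean xy [ 590.3 -378.8]
side drive c=(483.0,242.6) long=124.7 short=74.4 ang_long=88.6
   z pct [ 7.6 10.9 13.8] mean xy [482.  250.8]
side sa c=(507.3,131.9) long=83.0 short=24.7 ang_long=-3.0
   z pct [ 1.6  9.8 16.2] mean xy [506.9 131.7]
side sb c=(471.7,-356.4) long=93.3 short=15.0 ang_long=-84.2
   z pct [ 2.5 12.7 16.4] mean xy [ 471.9 -353.5]
side board c=(654.9,-218.1) long=123.2 short=97.2 ang_long=84.5
   z pct [ 4.8 10.1 26.8] mean xy [ 637.5 -201.2]
side sink c=(590.6,-369.8) long=109.2 short=69.4 ang_long=77.4
   z pct [12.6 27.2 31.2] mean xy [ 588.6 -358.8]
```

View pics/topz.png

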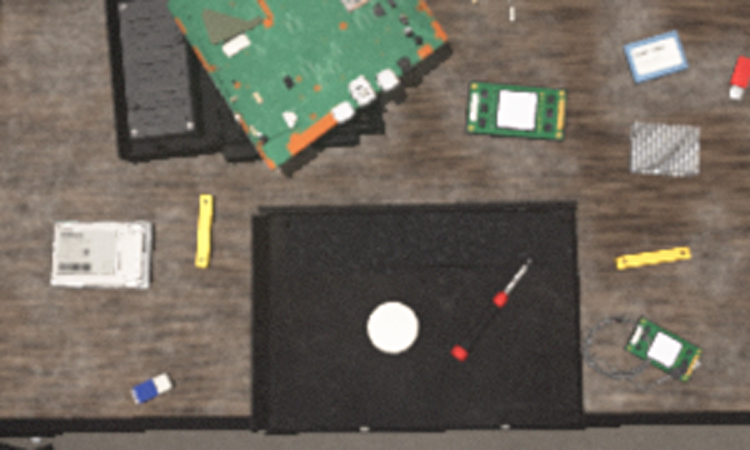

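The zoom confirms the layout. The board's white chip is at zoom (516,110), which is pixel (366,164). The sink, both sticks and the drive are isolated, and heights and sizes match. Next I refine the board and sink and compute the first moves.

```bash
cat >> h.py <<'E'
def plan(x,y,z,yaw,start=None):
    """shift (mm) and turn (deg) in tool axes from present pose to world mm target, tool y at yaw deg (mod 180), tool down"""
    s=ctrl.get_state(); p=s["position"]*1000; T=R.from_rotvec(s["tool_rot"]).as_matrix()
    best=None
    for k in(0,180):
        a=np.radians(yaw+k); Y=np.array([np.cos(a),np.sin(a),0]); Z=np.array([0,0,-1.]); X=np.cross(Y,Z)
        v=R.from_matrix(T.T@np.c_[X,Y,Z]).as_rotvec(degrees=True)
        if best is None or np.linalg.norm(v)<np.linalg.norm(best): best=v
    print("shift",(T.T@(np.array([x,y,z])-p)).round(1),"turn",best.round(2),"j7",s["joint_positions"][6].round(2),"z",p[2].round(1))
E
python3 - <<'E'
from h import *
d=np.load("top0.npy",allow_pickle=True).item(); hsv=cv2.cvtColor(d["image"],cv2.COLOR_RGB2HSV); P=cloud(d)
w=(340,148,392,180)
rect(d,w,((hsv[...,1]<40)&(hsv[...,2]>190)).astype(np.uint8),.013,"chip")
rect(d,w,((hsv[...,0]>45)&(hsv[...,0]<95)&(hsv[...,1]>80)).astype(np.uint8),.008,"green")
rect(d,(408,165,446,196),((hsv[...,1]<45)).astype(np.uint8),.028,"sink")
sub=P[60:190,200:345].reshape(-1,3); h=sub[sub[:,2]>.03]; print("pile",h.min(0),h.max(0))
sub=P[200:290,258:395].reshape(-1,3); print("tray z",np.percentile(sub[:,2],[5,50,95]))
plan(505,126.5,120,87); plan(505,126.5,4,87)
E
```

```text
chip c=(637.5,-220.5) long=43.3 short=42.5 ang_long=-7.0
green c=(637.9,-217.3) long=100.7 short=58.5 ang_long=84.9
sink c=(593.6,-375.5) long=83.4 short=70.6 ang_long=87.3
pile [ 0.39706695 -0.16113851  0.03001   ] [0.92326859 0.24500255 1.09562773]
tray z [-4.00895861e-05  4.05201818e-03  2.42874961e-02]
shift [-456.  -398.3  102.3] turn [ -0.1   -0.   -11.77] j7 -0.06 z 221.6
shift [-456.  -398.1  218.3] turn [ -0.1   -0.   -11.77] j7 -0.06 z 221.6
```

```bash
python3 -m jog '[[[-456,-398,102,0,0,-11.8,40],[-456,-398,102,0,0,-11.8,40],[-456,-398,102,0,0,-11.8,40],[-456,-398,102,0,0,-11.8,40],[-456,-398,102,0,0,-11.8,40],[-456,-398,102,0,0,-11.8,40],[-456,-398,102,0,0,-11.8,40],[-456,-398,102,0,0,-11.8,40],[-456,-398,102,0,0,-11.8,40],[-456,-398,102,0,0,-11.8,40]]]' 20
python3 -c "
from h import *
plan(505,126.5,120,87)"
```

```text
time: 1.1
position: [0.4429, 0.2185, 0.1391]
tool_rot: [0.081, 3.14, 0.001]
ft_force: [0.1, 0.5, 0.6]
grip_width: 0.461
grip_force: 0.0
shift [-66.8 -88.6  19.1] turn [0.02 0.01 0.04] j7 1.02 z 139.1
```

```bash
python3 -m jog '[[[-67,-89,19,0,0,0,40],[-67,-89,19,0,0,0,40],[-67,-89,19,0,0,0,40],[-67,-89,19,0,0,0,40],[-67,-89,19,0,0,0,40],[-67,-89,19,0,0,0,40]]]' 20
python3 - <<'E'
from h import *
plan(505,126.5,3,87)
d=cam("side"); save("s1.png",cv2.resize(d["image"][190:370,200:440],None,fx=2.5,fy=2.5))
E
```

```text
time: 1.7
position: [0.5037, 0.1303, 0.1206]
tool_rot: [-0.076, -3.14, -0.002]
ft_force: [0.2, 0.5, -0.0]
grip_width: 0.46
grip_force: 0.0
shift [ -1.6  -3.8 117.6] turn [ 0.05 -0.02  0.23] j7 1.26 z 120.6
```

View pics/s1.png

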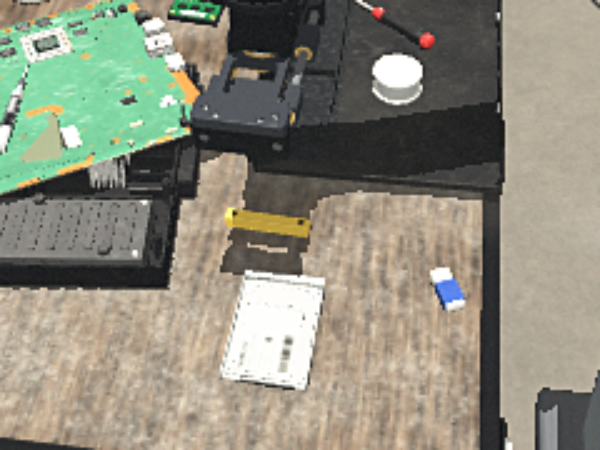

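The side view shows the gripper above the near stick (zoom 268,222), with the drive at (275,330) and nothing in the way. Descending and gripping.

```bash
python3 -m jog '[[[-1.5,-4,40,0,0,0,40],[-1.5,-4,80,0,0,0,40],[-1.5,-4,100,0,0,0,40],[-1.5,-4,115,0,0,0,40],[-1.5,-4,116,0,0,0,40],[-1.5,-4,116,0,0,0,0],[-1.5,-4,116,0,0,0,0],[-1.5,-4,116,0,0,0,0],[-1.5,-4,116,0,0,0,0]]]' 20
python3 -m jog '[[[0,0,0,0,0,0,0],[0,0,0,0,0,0,0],[0,0,-30,0,0,0,0],[0,0,-70,0,0,0,0],[0,0,-70,0,0,0,0],[0,0,-70,0,0,0,0]]]'
python3 -c "
from h import *
plan(482,204.5,70,90);plan(482,204.5,17,90)"
```

```text
time: 2.65
position: [0.5065, 0.1243, 0.0054]
tool_rot: [0.081, 3.139, 0.001]
ft_force: [0.1, 0.5, 0.5]
grip_width: 0.18
grip_force: 0.1
time: 3.25
position: [0.5065, 0.1241, 0.0754]
tool_rot: [0.081, 3.139, 0.002]
ft_force: [-0.6, -0.7, -0.8]
grip_width: 0.138
grip_force: 20.0
shift [28.7 79.   5.4] turn [ 0.07  0.11 -2.97] j7 1.29 z 75.4
shift [28.8 78.9 58.4] turn [ 0.07  0.11 -2.97] j7 1.29 z 75.4
```

```bash
python3 -m jog '[[[29,79,5,0,0,-3,0],[29,79,5,0,0,-3,0],[29,79,5,0,0,-3,0],[29,79,5,0,0,-3,0],[29,79,30,0,0,-3,0],[29,79,45,0,0,-3,0],[29,79,50,0,0,-3,0],[29,79,50,0,0,-3,0]]]'
python3 -c "
from h import *
plan(482,204.5,17.8,90)
d=cam('side'); save('s2.png',cv2.resize(d['image'][220:370,220:400],None,fx=4,fy=4))"
```

```text
time: 4.05
position: [0.4806, 0.2026, 0.0234]
tool_rot: [-0.002, -3.14, 0.003]
ft_force: [-0.3, -0.4, 0.3]
grip_width: 0.136
grip_force: 20.0
shift [-1.4  1.9  5.6] turn [-0.1  -0.11 -0.08] j7 1.19 z 23.4
```

View pics/s2.png

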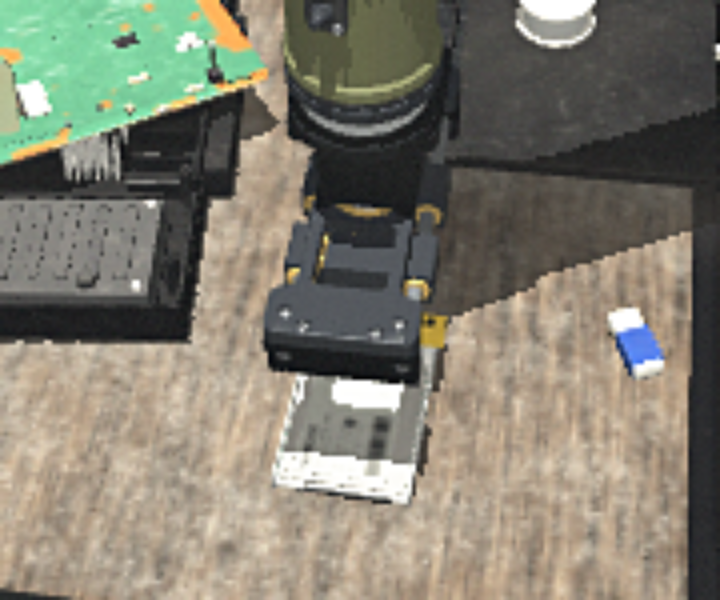

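The stick hangs across the drive's near end (yellow at zoom 432,330) and the drive has not moved. Lowering, releasing with a small opening and rising.

```bash
python3 -m jog '[[[-1.5,2,2,0,0,0,0],[-1.5,2,4,0,0,0,0],[-1.5,2,5.5,0,0,0,0],[-1.5,2,5.5,0,0,0,0],[-1.5,2,5.5,0,0,0,30],[-1.5,2,5.5,0,0,0,30],[-1.5,2,5.5,0,0,0,30],[-1.5,2,-30,0,0,0,30],[-1.5,2,-80,0,0,0,30],[-1.5,2,-100,0,0,0,30]]]'
python3 -c "
from h import *
plan(472,-365,120,8)"
```

```text
time: 5.1
position: [0.4847, 0.2072, 0.1289]
tool_rot: [-0.0, 3.136, 0.005]
ft_force: [-0.1, -0.1, 0.1]
grip_width: 0.345
grip_force: 0.0
shift [  12.9 -572.2    7. ] turn [ 0.38  0.13 82.02] j7 1.15 z 128.9
```

```bash
python3 -m jog '[[[13,-572,7,0.4,0,82,40],[13,-572,7,0.4,0,82,40],[13,-572,7,0.4,0,82,40],[13,-572,7,0.4,0,82,40],[13,-572,7,0.4,0,82,40],[13,-572,7,0.4,0,82,40],[13,-572,7,0.4,0,82,40],[13,-572,7,0.4,0,82,40],[13,-572,7,0.4,0,82,40],[13,-572,7,0.4,0,82,40]]]'
python3 -c "
from h import *
plan(472,-365,120,8)"
```

```text
time: 6.1
position: [0.4714, -0.2953, 0.1187]
tool_rot: [2.065, 2.366, -0.008]
ft_force: [1.3, -0.0, 0.2]
grip_width: 0.461
grip_force: 0.0
shift [-69.2  -8.8  -1. ] turn [-0.2   0.24 -0.21] j7 0.81 z 118.7
```

```bash
python3 -m jog '[[[-60,-9,0,0,0,0,40],[-60,-9,0,0,0,0,40],[-60,-9,0,0,0,0,40],[-60,-9,0,0,0,0,40]]]'
python3 - <<'E'
from h import *
plan(472,-365,3.5,8)
d=cam("top"); np.save("top1.npy",d); hsv=cv2.cvtColor(d["image"],cv2.COLOR_RGB2HSV); P=cloud(d)
yel=(hsv[...,0]>18)&(hsv[...,0]<35)&(hsv[...,1]>110)&(hsv[...,2]>110)
rect(d,(170,195,235,245),yel.astype(np.uint8),.026,"stickA")
rect(d,(172,190,232,250),((P[...,2]>.005)&(hsv[...,1]<50)&(hsv[...,2]>100)|yel).astype(np.uint8),.012,"drive")
save("t1.png",np.hstack([cv2.resize(d["image"][180:260,160:260],None,fx=4,fy=4),cv2.resize(d["image"][160:240,370:470],None,fx=4,fy=4)]))
E
```

```text
time: 6.5
position: [0.4711, -0.3527, 0.1182]
tool_rot: [-2.059, -2.371, 0.009]
ft_force: [1.0, 0.6, -0.3]
grip_width: 0.456
grip_force: 0.0
shift [-12.   -0.3 114.8] turn [-0.29  0.15  0.08] j7 0.95 z 118.2
stickA c=(481.9,203.9) long=80.7 short=16.2 ang_long=0.1
drive c=(483.7,239.2) long=107.9 short=81.8 ang_long=88.6
```

View pics/t1.png

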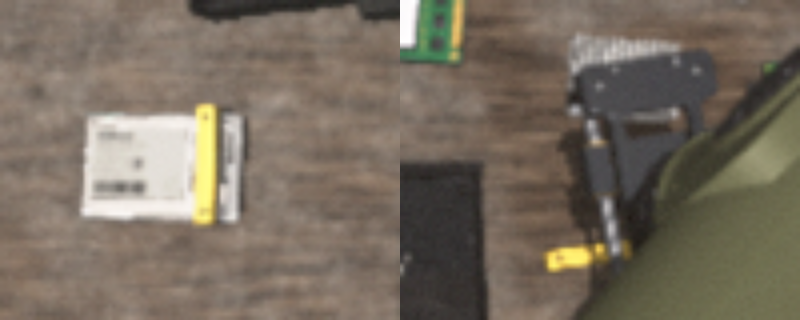

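Stick A lies squarely across the drive's right end (zoom 206,165). The gripper is over stick B (585,258), and its body overlaps the sink only from well above. Descending.

```bash
python3 -m jog '[[[-12,0,40,0,0,0,40],[-12,0,80,0,0,0,40],[-12,0,100,0,0,0,40],[-12,0,113,0,0,0,40],[-12,0,114,0,0,0,40],[-12,0,114,0,0,0,0],[-12,0,114,0,0,0,0],[-12,0,114,0,0,0,0],[-12,0,114,0,0,0,0],[-12,0,114,0,0,0,0]]]' 20
python3 -m jog '[[[0,0,0,0,0,0,0],[0,0,0,0,0,0,0],[0,0,-40,0,0,0,0],[0,0,-90,0,0,0,0],[0,0,-90,0,0,0,0],[0,0,-90,0,0,0,0]]]'
python3 -c "
from h import *
plan(483,274,95,90)"
```

```text
time: 7.55
position: [0.4726, -0.3668, 0.0054]
tool_rot: [2.06, 2.371, -0.009]
ft_force: [0.3, 0.3, 1.9]
grip_width: 0.139
grip_force: 20.0
time: 8.15
position: [0.4731, -0.3666, 0.0957]
tool_rot: [2.059, 2.37, -0.008]
ft_force: [-0.0, 0.0, -1.6]
grip_width: 0.137
grip_force: 20.0
shift [632.9  99.3  -2.9] turn [ -0.34   0.14 -81.96] j7 0.99 z 95.7
```

```bash
python3 -m jog '[[[633,99,-3,-0.3,0,-82,0],[633,99,-3,-0.3,0,-82,0],[633,99,-3,-0.3,0,-82,0],[633,99,-3,-0.3,0,-82,0],[633,99,-3,-0.3,0,-82,0],[633,99,-3,-0.3,0,-82,0],[633,99,-3,-0.3,0,-82,0],[633,99,-3,-0.3,0,-82,0],[633,99,-3,-0.3,0,-82,0],[633,99,-3,-0.3,0,-82,0]]]'
python3 -m jog '[[[0,0,0,0,0,0,0],[0,0,0,0,0,0,0]]]'
python3 -c "
from h import *
plan(483,274,95,90)"
```

```text
time: 9.15
position: [0.4783, 0.1355, 0.093]
tool_rot: [0.009, -3.138, 0.003]
ft_force: [0.8, -0.3, 0.9]
grip_width: 0.141
grip_force: 20.0
time: 9.35
position: [0.4784, 0.1345, 0.0928]
tool_rot: [0.006, -3.138, 0.005]
ft_force: [-0.2, -1.0, -0.7]
grip_width: 0.133
grip_force: 20.0
shift [ -5.  139.5  -2.6] turn [-0.17 -0.23  0.2 ] j7 1.28 z 92.8
```

```bash
python3 -m jog '[[[-5,139.5,-3,0,0,0,0],[-5,139.5,-3,0,0,0,0],[-5,139.5,-3,0,0,0,0],[-5,139.5,20,0,0,0,0],[-5,139.5,45,0,0,0,0],[-5,139.5,60,0,0,0,0],[-5,139.5,66,0,0,0,0],[-5,139.5,68,0,0,0,0],[-5,139.5,68,0,0,0,0]]]'
python3 -c "
from h import *
plan(483,274,17.8,90)"
```

```text
time: 10.25
position: [0.4854, 0.2727, 0.0269]
tool_rot: [-0.001, -3.141, 0.001]
ft_force: [0.3, 0.1, 0.2]
grip_width: 0.137
grip_force: 20.0
shift [2.4 1.3 9.1] turn [-0.05 -0.02 -0.04] j7 1.09 z 26.9
```

```bash
python3 -m jog '[[[2.5,1.5,3,0,0,0,0],[2.5,1.5,6,0,0,0,0],[2.5,1.5,9,0,0,0,0],[2.5,1.5,9,0,0,0,0],[2.5,1.5,9,0,0,0,30],[2.5,1.5,9,0,0,0,30],[2.5,1.5,9,0,0,0,30],[2.5,1.5,-30,0,0,0,30],[2.5,1.5,-80,0,0,0,30],[2.5,1.5,-100,0,0,0,30]]]'
python3 -c "
from h import *
plan(638,-219,130,-6)"
```

```text
time: 11.25
position: [0.4846, 0.2759, 0.131]
tool_rot: [-0.0, 3.137, 0.004]
ft_force: [1.3, -0.2, -0.7]
grip_width: 0.342
grip_force: 0.0
shift [-153.3 -494.9    0.5] turn [-6.000e-02  3.100e-01 -8.399e+01] j7 1.05 z 131.0
```

```bash
python3 -m jog '[[[-153,-495,0,0,0,96,87],[-153,-495,0,0,0,96,87],[-153,-495,0,0,0,96,87],[-153,-495,0,0,0,96,87],[-153,-495,0,0,0,96,87],[-153,-495,0,0,0,96,87],[-153,-495,0,0,0,96,87],[-153,-495,0,0,0,96,87],[-153,-495,0,0,0,96,87],[-153,-495,0,0,0,96,87]]]'
python3 -m jog '[[[0,0,0,0,0,0,87],[0,0,0,0,0,0,87]]]'
python3 - <<'E'
from h import *
plan(638,-219,130,-6)
d=cam("top"); hsv=cv2.cvtColor(d["image"],cv2.COLOR_RGB2HSV); P=cloud(d)
yel=((hsv[...,0]>18)&(hsv[...,0]<35)&(hsv[...,1]>110)&(hsv[...,2]>110)).astype(np.uint8)
rect(d,(202,195,222,245),yel,.026,"stickA"); rect(d,(170,195,200,245),yel,.026,"stickB")
E
```

```text
time: 12.25
position: [0.6308, -0.2044, 0.1269]
tool_rot: [2.147, 2.293, -0.002]
ft_force: [1.5, -0.0, 0.5]
grip_width: 0.996
grip_force: 0.0
time: 12.45
position: [0.6297, -0.2047, 0.1262]
tool_rot: [-2.143, -2.296, 0.005]
ft_force: [0.2, 0.3, 0.2]
grip_width: 0.999
grip_force: 0.0
shift [-14.9   7.3  -3.7] turn [-0.13  0.11  9.95] j7 0.57 z 126.2
stickA c=(481.9,203.8) long=80.7 short=16.4 ang_long=0.1
stickB c=(478.5,271.7) long=83.4 short=16.7 ang_long=-0.1
```

```bash
python3 -m jog '[[[-15,7.5,0,0,0,10,87],[-15,7.5,0,0,0,10,87],[-15,7.5,30,0,0,10,87],[-15,7.5,60,0,0,10,87],[-15,7.5,80,0,0,10,87],[-15,7.5,80,0,0,10,87],[-15,7.5,80,0,0,10,87]]]'
python3 - <<'E'
from h import *
plan(638,-219,2.5,-6)
d=cam("side"); save("s3.png",cv2.resize(d["image"][140:240,230:360],None,fx=5,fy=5))
E
```

```text
time: 13.2
position: [0.639, -0.2158, 0.0474]
tool_rot: [-2.33, -2.107, 0.001]
ft_force: [0.2, 0.2, 1.3]
grip_width: 1.001
grip_force: 0.0
shift [-3.3 -0.6 44.9] turn [-0.05  0.02  0.26] j7 0.47 z 47.4
```

View pics/s3.png

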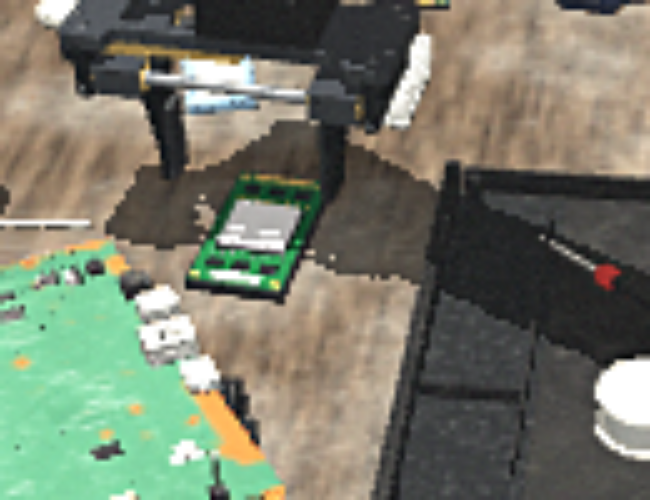

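The board (zoom 255,235) lies between the fingers (172,175) and (332,180), so descending straight is safe.

```bash
python3 -m jog '[[[-3.3,-0.6,15,0,0,0,87],[-3.3,-0.6,30,0,0,0,87],[-3.3,-0.6,40,0,0,0,87],[-3.3,-0.6,44,0,0,0,87],[-3.3,-0.6,44,0,0,0,87],[-3.3,-0.6,44,0,0,0,87]]]' 20
python3 -m jog '[[[0,0,0.5,0,0,0,50],[0,0,0.5,0,0,0,50],[0,0,0.5,0,0,0,50],[0,0,0.5,0,0,0,50],[0,0,0.5,0,0,0,50]]]' 25
python3 -m jog '[[[0,0,-30,0,0,0,50],[0,0,-70,0,0,0,50],[0,0,-100,0,0,0,50],[0,0,-100,0,0,0,50],[0,0,-100,0,0,0,50]]]'
python3 -c "
from h import *
plan(483,239,110,0)"
```

```text
time: 13.85
position: [0.638, -0.2209, 0.003]
tool_rot: [2.333, 2.103, -0.002]
ft_force: [0.6, -0.3, 0.0]
grip_width: 0.994
grip_force: 0.0
time: 14.35
position: [0.638, -0.2206, 0.0025]
tool_rot: [2.333, 2.104, -0.002]
ft_force: [-0.1, -1.0, -0.3]
grip_width: 0.681
grip_force: 25.0
time: 14.85
position: [0.6379, -0.2204, 0.1025]
tool_rot: [2.333, 2.104, -0.001]
ft_force: [-0.1, -0.7, -1.5]
grip_width: 0.687
grip_force: 25.0
shift [ 441.  -201.4   -7.9] turn [-0.02  0.05 -5.91] j7 0.45 z 102.5
```

```bash
python3 - <<'E'
from h import *
d=np.load("top0.npy",allow_pickle=True).item(); P=cloud(d)[60:190,200:345].reshape(-1,3); P=P[(P[:,2]<.5)&(P[:,2]>.02)]
for a in(.58,.62,.66,.7): q=P[(P[:,0]<a)&(P[:,1]>-.1)&(P[:,1]<.25)]; print(a,len(q),q[:,2].max() if len(q) else 0)
E
python3 -m jog '[[[40,-20,-30,0,0,-0.5,50],[85,-40,-30,0,0,-1,50],[130,-60,-30,0,0,-2,50],[175,-80,-30,0,0,-2.5,50],[220,-100,-30,0,0,-3,50],[264,-120,-30,0,0,-3.5,50],[308,-140,-30,0,0,-4,50],[352,-160,-30,0,0,-5,50],[396,-180,-30,0,0,-5.5,50],[441,-201,-30,0,0,-6,50]]]'
python3 -m jog '[[[0,0,0,0,0,0,50],[0,0,0,0,0,0,50],[0,0,0,0,0,0,50]]]'
python3 -c "
from h import *
plan(483,239,60,-0.5)"
```

```text
0.58 30 0.059539872956162046
0.62 951 0.08286380554330866
0.66 2317 0.08286380554330866
0.7 3918 0.08286380554330866
time: 15.85
position: [0.4812, 0.24, 0.1301]
tool_rot: [-2.219, -2.223, 0.007]
ft_force: [0.7, 1.5, -1.6]
grip_width: 0.684
grip_force: 25.0
time: 16.15
position: [0.4831, 0.2372, 0.1307]
tool_rot: [2.221, 2.221, -0.007]
ft_force: [-0.1, -0.7, -0.9]
grip_width: 0.68
grip_force: 25.0
shift [ 2.1  0.1 70.7] turn [-0.15  0.19  0.51] j7 -0.42 z 130.7
```

```bash
python3 -m jog '[[[2,0,30,0,0,0.5,50],[2,0,60,0,0,0.5,50],[2,0,85,0,0,0.5,50],[2,0,92,0,0,0.5,50],[2,0,92,0,0,0.5,50],[2,0,92,0,0,0.5,50]]]'
python3 -c "
from h import *
plan(483,239,29,-0.5)"
```

```text
time: 16.75
position: [0.4845, 0.2403, 0.041]
tool_rot: [2.231, 2.211, -0.0]
ft_force: [-0.0, 1.2, -0.5]
grip_width: 0.685
grip_force: 25.0
shift [-1.3 -1.5 12. ] turn [ 0.02  0.03 -0.  ] j7 -0.37 z 41.0
```

```bash
python3 -m jog '[[[-1,-1.5,4,0,0,0,50],[-1,-1.5,8,0,0,0,50],[-1,-1.5,11,0,0,0,50],[-1,-1.5,12,0,0,0,50],[-1,-1.5,12.5,0,0,0,50],[-1,-1.5,12.5,0,0,0,50],[-1,-1.5,12.5,0,0,0,50]]]'
python3 -m jog '[[[0,0,0,0,0,0,85],[0,0,0,0,0,0,85],[0,0,0,0,0,0,85],[0,0,0,0,0,0,85],[0,0,-30,0,0,0,85],[0,0,-80,0,0,0,85],[0,0,-110,0,0,0,85],[0,0,-110,0,0,0,85]]]'
python3 -c "
from h import *
plan(589.5,-379.5,140,-3)"
```

```text
time: 17.45
position: [0.4819, 0.24, 0.0286]
tool_rot: [-2.229, -2.213, 0.002]
ft_force: [-2.7, -1.4, 8.1]
grip_width: 0.683
grip_force: 25.0
time: 18.25
position: [0.4851, 0.2415, 0.1424]
tool_rot: [2.229, 2.212, 0.012]
ft_force: [-0.3, 0.2, -0.5]
grip_width: 0.974
grip_force: 0.0
shift [-6.202e+02  1.090e+02  2.000e-01] turn [ 0.35 -0.27  2.58] j7 -0.44 z 142.4
```

```bash
python3 -m jog '[[[-620,109,0,0.3,-0.3,2.6,85],[-620,109,0,0.3,-0.3,2.6,85],[-620,109,0,0.3,-0.3,2.6,85],[-620,109,0,0.3,-0.3,2.6,85],[-620,109,0,0.3,-0.3,2.6,85],[-620,109,0,0.3,-0.3,2.6,85],[-620,109,0,0.3,-0.3,2.6,85],[-620,109,0,0.3,-0.3,2.6,85],[-620,109,0,0.3,-0.3,2.6,85],[-620,109,0,0.3,-0.3,2.6,85]]]'
python3 -m jog '[[[0,0,0,0,0,0,85],[0,0,0,0,0,0,85]]]'
python3 - <<'E'
from h import *
plan(589.5,-379.5,140,-3)
d=cam("top"); hsv=cv2.cvtColor(d["image"],cv2.COLOR_RGB2HSV)
w=(172,192,240,250); H=hsv.astype(int)
rect(d,w,((H[...,0]>45)&(H[...,0]<95)&(H[...,1]>80)).astype(np.uint8),.034,"green")
rect(d,(190,205,222,235),((H[...,1]<40)&(H[...,2]>190)).astype(np.uint8),.039,"chip")
P=cloud(d); m=P[...,2]>.03; q=P[195:245,175:235][m[195:245,175:235]]; print(np.percentile(q[:,2],[10,50,90]), q.mean(0))
# tilt: plane fit of green face
g=((H[...,0]>45)&(H[...,0]<95)&(H[...,1]>80))[195:245,175:235]; q=P[195:245,175:235][g]; c=np.linalg.lstsq(np.c_[q[:,:2],np.ones(len(q))],q[:,2],rcond=None)[0]; print("tilt",c[:2])
save("t3.png",np.hstack([cv2.resize(d["image"][180:260,160:260],None,fx=4,fy=4),cv2.resize(d["image"][140:220,370:470],None,fx=4,fy=4)]))
E
```

```text
time: 19.25
position: [0.5647, -0.2547, 0.1368]
tool_rot: [-2.278, -2.162, 0.015]
ft_force: [0.4, 0.7, -0.1]
grip_width: 0.979
grip_force: 0.0
time: 19.45
position: [0.5636, -0.255, 0.1366]
tool_rot: [-2.282, -2.157, 0.017]
ft_force: [0.6, 0.0, -0.1]
grip_width: 0.975
grip_force: 0.0
shift [-122.9   32.9   -2.8] turn [-0.49  0.41 -0.24] j7 0.57 z 136.6
green c=(480.2,243.7) long=98.8 short=55.8 ang_long=89.4
chip c=(479.7,238.4) long=40.9 short=39.5 ang_long=89.5
[0.03227398 0.03525697 0.03961316] [0.48006615 0.23737004 0.04479309]
tilt [-0.57850282 -0.91924393]
```

View pics/t3.png

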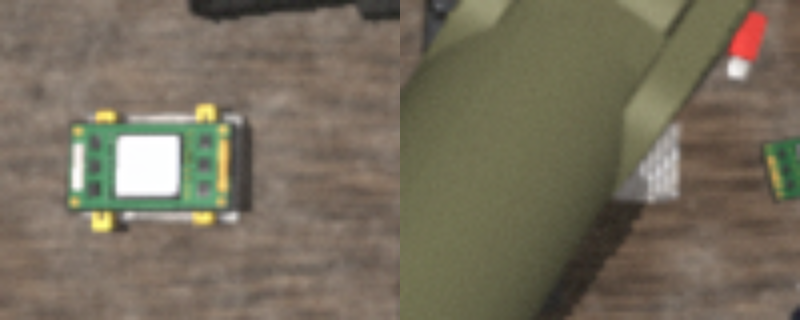

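The board sits level-looking and centred on both sticks (zoom 150,167), with stick ends showing on both sides. Now the sink.

```bash
python3 -m jog '[[[-40,10,0,-0.5,0.4,0,87],[-80,20,0,-0.5,0.4,0,87],[-124,31,0,-0.5,0.4,0,87],[-124,31,0,-0.5,0.4,0,87],[-124,31,20,-0.5,0.4,0,87],[-124,31,50,-0.5,0.4,0,87],[-124,31,80,-0.5,0.4,0,87],[-124,31,80,-0.5,0.4,0,87],[-124,31,80,-0.5,0.4,0,87]]]'
python3 - <<'E'
from h import *
plan(591,-381,5,-3)
d=cam("side"); save("s4.png",cv2.resize(d["image"][120:200,250:370],None,fx=5,fy=5))
E
```

```text
time: 20.4
position: [0.5896, -0.3768, 0.0585]
tool_rot: [2.276, 2.165, 0.004]
ft_force: [-0.5, -0.1, 1.1]
grip_width: 0.998
grip_force: 0.0
shift [-4.2  1.5 53.5] turn [ 0.11 -0.1   0.13] j7 0.8 z 58.5
```

View pics/s4.png

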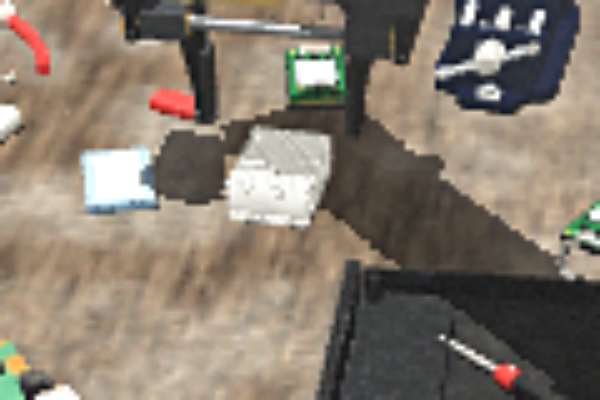

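The fingers at (205,110) and (355,125) straddle the sink (280,175), and the pad pack (118,180) is clear to the left. Descending.

```bash
python3 -m jog '[[[-4,1.5,15,0,0,0,87],[-4,1.5,30,0,0,0,87],[-4,1.5,45,0,0,0,87],[-4,1.5,52,0,0,0,87],[-4,1.5,52,0,0,0,87],[-4,1.5,52,0,0,0,87]]]' 20
python3 -m jog '[[[0,0,0,0,0,0,42],[0,0,0,0,0,0,42],[0,0,0,0,0,0,42],[0,0,0,0,0,0,42],[0,0,0,0,0,0,42],[0,0,0,0,0,0,42]]]' 20
python3 -m jog '[[[0,0,-30,0,0,0,42],[0,0,-70,0,0,0,42],[0,0,-120,0,0,0,42],[0,0,-120,0,0,0,42],[0,0,-120,0,0,0,42]]]'
python3 -c "
from h import *
plan(482,239,130,-0.5)"
```

```text
time: 21.05
position: [0.5902, -0.3833, 0.0064]
tool_rot: [2.278, 2.161, 0.003]
ft_force: [0.0, -0.2, 0.9]
grip_width: 1.0
grip_force: 0.0
time: 21.65
position: [0.5905, -0.3832, 0.0068]
tool_rot: [2.277, 2.161, 0.004]
ft_force: [0.7, 0.1, 0.7]
grip_width: 0.596
grip_force: 19.9
time: 22.15
position: [0.5905, -0.3838, 0.1281]
tool_rot: [2.276, 2.159, 0.005]
ft_force: [-0.2, -0.2, -0.9]
grip_width: 0.594
grip_force: 19.9
shift [ 616.2 -141.2   -2.9] turn [ 0.3   0.03 -2.52] j7 0.78 z 128.1
```

```bash
python3 -m jog '[[[46,-11,-3,0,0,-0.5,42],[92,-21,-3,0,0,-1,42],[138,-32,-3,0,0,-1,42],[184,-42,-3,0,0,-1,42],[230,-53,-3,0,0,-1,42],[276,-63,-3,0,0,-1,42],[322,-74,-3,0,0,-1.5,42],[368,-84,-3,0,0,-1.5,42],[414,-95,-3,0,0,-2,42],[460,-105,-3,0,0,-2,42]]]'
python3 -m jog '[[[40,-9,0,0,0,0,42],[80,-18,0,0,0,0,42],[120,-27,0,0,0,0,42],[156,-36,0,0,0,-0.5,42],[156,-36,0,0,0,-0.5,42],[156,-36,0,0,0,-0.5,42],[156,-36,0,0,0,-0.5,42]]]'
python3 -c "
from h import *
plan(482,239,60,-0.5)"
```

```text
time: 23.15
position: [0.5071, 0.0836, 0.1279]
tool_rot: [2.24, 2.203, -0.0]
ft_force: [1.4, 0.3, -1.1]
grip_width: 0.6
grip_force: 19.9
time: 23.85
position: [0.4757, 0.2365, 0.1284]
tool_rot: [2.232, 2.208, -0.001]
ft_force: [-0.5, -0.9, -0.4]
grip_width: 0.596
grip_force: 19.9
shift [ 2.6  6.2 68.4] turn [ 0.07  0.1  -0.1 ] j7 -0.44 z 128.4
```

```bash
python3 -m jog '[[[2.5,6,0,0,0,0,42],[2.5,6,25,0,0,0,42],[2.5,6,50,0,0,0,42],[2.5,6,66,0,0,0,42],[2.5,6,70,0,0,0,42],[2.5,6,70,0,0,0,42],[2.5,6,70,0,0,0,42]]]'
python3 -c "
from h import *
plan(482,238.5,46,-0.5)"
```

```text
time: 24.55
position: [0.4833, 0.2407, 0.0604]
tool_rot: [2.231, 2.209, 0.006]
ft_force: [-0.3, 0.6, -1.0]
grip_width: 0.597
grip_force: 19.9
shift [-2.2 -1.4 14.4] turn [ 0.23 -0.06 -0.07] j7 -0.38 z 60.4
```

```bash
python3 -m jog '[[[-3,-1.4,4,0,0,0,42],[-3,-1.4,8,0,0,0,42],[-3,-1.4,12,0,0,0,42],[-3,-1.4,13.5,0,0,0,42],[-3,-1.4,14.5,0,0,0,42],[-3,-1.4,14.8,0,0,0,42],[-3,-1.4,14.8,0,0,0,42]]]'
python3 -c "
from h import *
plan(482,238.5,46,-0.5)"
```

```text
time: 25.25
position: [0.4806, 0.2378, 0.0458]
tool_rot: [2.231, 2.211, 0.002]
ft_force: [-4.4, -1.7, 9.8]
grip_width: 0.594
grip_force: 20.0
shift [ 0.8  1.4 -0.2] turn [ 0.07 -0.03 -0.01] j7 -0.36 z 45.8
```

Contact is made (about 10 N, at the expected height). Release, rise and move aside to check.

```bash
python3 -m jog '[[[0,0,0,0,0,0,80],[0,0,0,0,0,0,80],[0,0,0,0,0,0,80],[0,0,0,0,0,0,80],[0,0,-30,0,0,0,80],[0,0,-80,0,0,0,80],[0,0,-120,0,0,0,80],[0,0,-120,0,0,0,80]]]'
python3 -m jog '[[[-50,0,0,0,0,0,80],[-100,0,0,0,0,0,80],[-150,0,0,0,0,0,80],[-200,0,0,0,0,0,80],[-250,0,0,0,0,0,80],[-300,0,0,0,0,0,80],[-300,0,0,0,0,0,80],[-300,0,0,0,0,0,80]]]'
python3 - <<'E'
from h import *
d=cam("top"); e=cam("side")
P=cloud(d); m=(P[...,2]>.052).astype(np.uint8); rect(d,(172,192,240,250),m,.067,"sink")
save("end.png",np.hstack([cv2.resize(d["image"][180:260,160:250],(400,356)),cv2.resize(e["image"][280:369,265:365],(400,356))]))
E
```

```text
time: 26.05
position: [0.4842, 0.2395, 0.1706]
tool_rot: [2.23, 2.209, 0.02]
ft_force: [0.2, 0.0, -0.3]
grip_width: 0.916
grip_force: 0.0
time: 26.85
position: [0.4775, -0.0632, 0.1642]
tool_rot: [2.234, 2.207, 0.004]
ft_force: [0.3, 0.2, -0.4]
grip_width: 0.918
grip_force: 0.0
sink c=(479.0,238.2) long=76.2 short=51.5 ang_long=89.4
```

View pics/end.png

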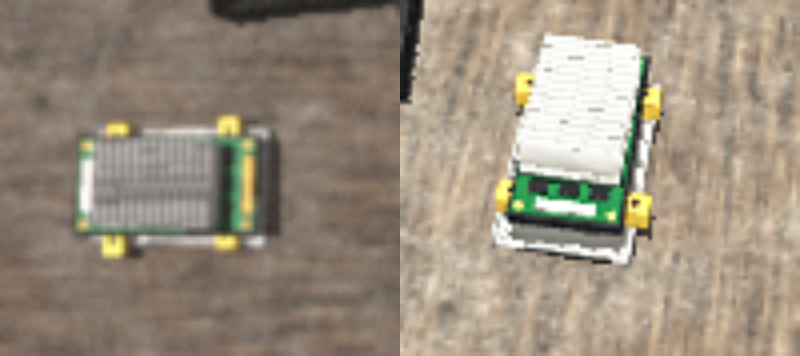

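The sink is flat and centred on the chip: measured at (479,238) against the chip's (480,238), with the apparent shift due to parallax. All sticks, the board and the drive are in place.

```bash
python3 -c "
from bench import ctrl
print(ctrl.close_job())"
```

```text
the job is handed in; nothing more can be done
None
```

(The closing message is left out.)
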